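# Point out the gap in the test-block case and the block that is missing from it

### The arm

A 6-joint arm with a two-finger parallel gripper is mounted at the origin on the work surface. World frame = base frame: x ahead of the robot, y to its left, z up, the work surface at z = 0. Lengths are in m, angles in rad, forces in N, time in s.
With the tool pointing down it reaches from about 0.375 to 0.975 m from the base axis. Payload 3.8 kg.
Tool frame: the origin (TCP) lies midway between the tips of the shut fingers; the grasp point (between the pads) lies 19 mm behind it (arm.grip_point_offset is the distance from the TCP to the grasp point, in m); z points along the fingers, y is the line along which they close (so a half turn about z gives the same grasp; the last joint's range is limited). The gripper opens to 85 mm and grips with 20 to 120 N. Pads are 22 mm wide; open, the fingers measure 114 mm over their backs; the gripper's body (76 mm by 85 mm) begins 54 mm behind the grasp point. The pads swing forward as they close: fully open they stand 13 mm farther back than shut.
Start: joints at [1.178, 0.264, 1.604, -0, 1.274, -0.037], TCP at [0.235, 0.633, 0.231] pointing down, gripper open.
Joint ranges: [-2.63, 2.63], [-0.94, 2.18], [0.31, 2.57], [-1.31, 4.45], [0, 2.66], [-2.55, 2.55]. Speed limits (rad/s): [2.57, 2.57, 3.14, 3.14, 3.14, 3.14].

### API

Orientations are given as a unit quaternion [x, y, z, w].
In Python, from cell import arm gives the robot as it stands.
- The arm moves only by the shell command python3 -m handwheel 'ROWS' [FORCE]. ROWS is JSON, a list of rows, each a list of 7 numbers: the shift along the tool's x, y, z in units of 0.25 m (1.0 is 0.25 m), then the turn, a rotation vector about the tool's x, y, z in units of 60 degrees (1.0 is 60 degrees), then the opening, from 0 (shut) to 1 (fully open). A call has exactly 8 rows; each row is the pose to reach, as a shift and turn from the pose commanded when the call began, along the tool's axes at that moment; what a row does not reach only later rows make up. A row lasts 1/12 s, in which the tool goes at most 41.7 mm and 7.16 degrees, less where a joint would pass 70% of its speed; a pose out of reach is approached as far as the arm can. A call with a number of a shift or a turn outside -1 to 1 is refused whole. A call with a gripper value outside its range is refused whole. The fingers move at their own pace and stop on an object; FORCE is the grip in N (left out, the last holds). Time passes only in rows, so rows that repeat a pose let the fingers close, or fill a call up. It gives the time, the measured TCP pose, the force, the opening and the grip force at its end, in the units of the state.
- arm.state(): the state, without advancing time (a new reading comes with each control period).
- arm.capture(name): name is "scene" or "side" or "wrist"; returns the picture (480x640x3 uint8, blue, green, red); there is no depth.
- arm.camera_model(name): a dict with "fx", "fy", "cx", "cy" (pixels), "rvec" (rotation vector, rad) and "tvec" (3), from world to camera coordinates, as OpenCV has them. Camera axes: x right, y down, z forward; pixel columns grow to the right and rows downward; lengths in m; the calibration is good to about 2 mm. A picture is of the moment at which its call begins: read the wrist's pose just before it. camera_model takes no time and is no camera call; for the wrist camera it gives the pose at the moment of the call.
- arm.close_job(): hands the job in; it is judged then, once.
Trained networks look in the newest picture that a camera, given by its name, has taken for a name from the list of things; names that differ only in an ending like _2 or _b are one class to them, and where a whole thing is asked for, a point or a joint stands for the part that bears it (a point fixed in the world has none). Each returns a list of dicts, best first, with "confidence" (0 to 1); they miss things now and then, are a little off and sometimes report something else, mostly with a low value. They report only what shows in the picture. A call takes as long as a camera call. They do not tell look-alikes from the thing itself.
- arm.cut_out(camera, thing): "region" (480x640 bool, what is visible of it) and "centre" ([column, row] in pixels, amid what is visible of it).
The state is a dict: "clock": time; "joint_positions": joint angles; "qvel": joint speeds; "tau": joint torques, N m; "tool_pos": TCP position; "tcp_rot": TCP orientation; "wrist_force": force on the tool from outside, world axes, zero at the start; "ft_torque": the same for the moment, N m; "finger_gap": finger opening in m; "gripper_force": force on a finger pad.
Only numpy, scipy, OpenCV 4.12 (cv2) and the standard library are available. Lean on these libraries where they do the work, as an engineer would, in place of code of your own. Each camera call takes 0.05 s, during which the arm holds its last target. There are 200 camera calls.

### The job

One hardness test block is out of its open wooden case: show a colleague where it belongs and where it lies, touching nothing. Point straight down with the fingertips at the middle of the empty nest, 1 to 3 cm above it, and stay for two seconds; then point in the same way at the missing block, a plain round disc like those in the case, lying on the granite plate, and after two seconds finish still pointing at it. Come down on each from above and rise well clear before you move on, so that you point at no other block or gauge.

Things in the scene. Friction and masses are not known exactly. Their poses are not given: they have to be found in the camera images.
- empty_nest_mouth (a point): the one empty nest of the open wooden case: a round recess 53 mm across and 8 mm deep with a dark felt floor; this point is the middle of its mouth, level with the case's top face. It may be any of the case's six nests
- missing_top (a point): the missing hardness test block: a plain solid steel disc 50 mm across and 15 mm high, the same as those in the case, lying flat on the granite plate among other steel things; this point is the centre of its top face; z up
- case: fixed wooden case lying fully open. Its base is 150 mm (own x) by 210 mm (own y) and 30 mm high, with six nests in two rows of three, at own x = -33 and +33 mm and own y = -64, 0 and +64 mm; the padded lid, also 30 mm high, lies open flat on the +x side (far from the robot) and adds 152 mm there. Origin: the centre of the base's underside, on the bench
- granite: fixed black granite surface plate, 250 mm (own x) by 280 mm (own y), 50 mm high. Origin: the centre of its underside, on the bench
- block1_top (a point): a hardness test block in its nest, a steel disc 50 mm across that stands 7 mm above the case's top face; this point is the centre of its top face; z up
- block2_top (a point): a hardness test block in its nest, a steel disc 50 mm across that stands 7 mm above the case's top face; this point is the centre of its top face; z up
- block3_top (a point): a hardness test block in its nest, a steel disc 50 mm across that stands 7 mm above the case's top face; this point is the centre of its top face; z up
- block4_top (a point): a hardness test block in its nest, a steel disc 50 mm across that stands 7 mm above the case's top face; this point is the centre of its top face; z up
- block5_top (a point): a hardness test block in its nest, a steel disc 50 mm across that stands 7 mm above the case's top face; this point is the centre of its top face; z up
- ring_gauge_top (a point): a steel ring gauge on the granite, 56 mm across and 18 mm high with a 26 mm bore right through; this point is on its axis, level with its top face; z up
- square_block_top (a point): a square steel test piece on the granite, 50 by 50 mm, 15 mm high; this point is the centre of its top face; z up
- anvil_top (a point): a steel tester anvil standing face down on the granite: a disc 58 mm across and 12 mm high with a stem 19 mm thick rising from its middle to 40 mm above the granite; this point is the top of the stem; z up
- plug_gauge: a double-ended plug gauge lying on the bench, 102 mm long (own x), 22 mm thick; origin on the bench under its middle
- setup_block: a steel setup block with a pattern of holes, 76 by 51 mm (own x, y), 25 mm high; origin under its centre
- micrometer: an outside micrometer lying flat on the bench, 145 mm long (own y) by 55 mm, 18 mm high; origin on the bench at the middle of its bow
- screwdriver: a screwdriver lying on the bench along its own x, 170 mm long; origin on the bench under it
There are look-alikes about, which are no part of the job. Leave any blue look-alike of the part that bears missing_top alone.

How it is judged:
On the way, in this order (a step that is already met when the one before it is completed fails the run):
1. the fingertips point at the empty nest, close above its middle, and dwell there (horizontal distance between the grasp point and empty_nest_mouth below 0.018 m and z of the grasp point in the frame of empty_nest_mouth between 0.012 and 0.07 m), for 1.5 s.
2. then they point at the missing block, close above its middle, and dwell there (horizontal distance between the grasp point and missing_top below 0.018 m and z of the grasp point in the frame of missing_top between 0.012 and 0.07 m), for 1.5 s.
At the end, for the whole second after the job is handed in: The grasp point is within 18 mm (seen from above) of the middle of the missing block and 12 to 70 mm above its top face, so that the fingertips hover just over it, and all blocks and gauges are within 6 mm of where they started (all of step 2 and distance of each of missing_top, block1_top, block2_top, block3_top, block4_top, block5_top, ring_gauge_top, square_block_top, anvil_top from where it was at the start of the episode below 0.006 m); the robot touches nothing.
It fails at once if the robot touches something (0.5 N or more) (contact force between any of the fingers, the arm and anything else above 0.5 N).
It fails at once if a block, gauge or tool is moved or lifted by more than 6 mm (distance of any of missing_top, block1_top, block2_top, block3_top, block4_top, block5_top, ring_gauge_top, square_block_top, anvil_top, plug_gauge, setup_block, micrometer, screwdriver from where it was at the start of the episode above 0.006 m).
It fails at once if the fingertips point at a wrong thing: within 15 mm of the middle of another block or gauge and the grasp point less than 50 mm above its top ((horizontal distance between the grasp point and block1_top below 0.015 m and z of the grasp point in the frame of block1_top below 0.05 m) or (horizontal distance between the grasp point and block2_top below 0.015 m and z of the grasp point in the frame of block2_top below 0.05 m) or (horizontal distance between the grasp point and block3_top below 0.015 m and z of the grasp point in the frame of block3_top below 0.05 m) or (horizontal distance between the grasp point and block4_top below 0.015 m and z of the grasp point in the frame of block4_top below 0.05 m) or (horizontal distance between the grasp point and block5_top below 0.015 m and z of the grasp point in the frame of block5_top below 0.05 m) or (horizontal distance between the grasp point and ring_gauge_top below 0.015 m and z of the grasp point in the frame of ring_gauge_top below 0.05 m) or (horizontal distance between the grasp point and square_block_top below 0.015 m and z of the grasp point in the frame of square_block_top below 0.05 m) or (horizontal distance between the grasp point and anvil_top below 0.015 m and z of the grasp point in the frame of anvil_top below 0.05 m)).
It also fails if it takes over 43 s, if anything falls off the work surface, if the arm or the gripper's body presses on something with over 40 N, if the wrist force passes 120 N, or if a joint passes its speed limit or range.

## Working session

There is one attempt and no reset: what is moved stays moved. The work goes in short steps, Python scripts to look and compute and a shell command to move; the robot and the scene stay as the last step left them, time stands still between calls to the robot, and variables do not carry over. Pictures are saved under pics/ and viewed, at most 10 in all, crops included, and the job is handed in when it is done.

```bash
mkdir -p pics
python3 - <<'E'
from cell import arm
import cv2
for n in("scene","side"):
    cv2.imwrite(f"pics/{n}1.png",arm.capture(n))
    m=arm.camera_model(n);print({k:(v if not hasattr(v,'round') else v) for k,v in m.items()})
    for t in("empty_nest_mouth","missing_top","ring_gauge_top","square_block_top","anvil_top","block1_top","case","granite"):
        print(n,t,[(round(d["confidence"],2),[round(float(c)) for c in d["centre"]],int(d["region"].sum())) for d in arm.cut_out(n,t)])
s=arm.state();print(s["clock"],s["tool_pos"],s["tcp_rot"],arm.grip_point_offset)
E
```

```text
{'fx': 437.38299709834655, 'fy': 437.38299709834655, 'cx': 319.5142836587177, 'cy': 239.3446501644576, 'rvec': array([ 1.47649227,  2.05777368, -0.90745326]), 'tvec': array([ 0.21402432, -0.30314426,  1.54273835])}
scene empty_nest_mouth [(0.74, [411, 271], 184), (0.5, [223, 223], 313)]
scene missing_top [(0.82, [331, 240], 245), (0.72, [272, 235], 240), (0.58, [199, 274], 281)]
scene ring_gauge_top [(0.5, [247, 199], 262)]
scene square_block_top [(0.83, [290, 205], 263), (0.67, [379, 234], 203)]
scene anvil_top [(0.64, [261, 230], 6239), (0.6, [224, 223], 319)]
scene block1_top [(0.58, [390, 259], 263)]
scene case [(0.65, [380, 284], 6708), (0.65, [403, 244], 219)]
scene granite []
{'fx': 619.5897528938613, 'fy': 619.5897528938613, 'cx': 315.0162971123613, 'cy': 238.78575177464882, 'rvec': array([ 2.10812322, -0.52048295,  0.26221577]), 'tvec': array([-0.54895045,  0.21570018,  1.19176396])}
side empty_nest_mouth []
side missing_top [(0.94, [430, 322], 445), (0.77, [268, 277], 289), (0.61, [328, 287], 367)]
side ring_gauge_top [(0.61, [303, 345], 704)]
side square_block_top [(0.85, [279, 306], 589)]
side anvil_top [(0.76, [359, 332], 706), (0.66, [226, 249], 274)]
side block1_top [(0.55, [254, 231], 257)]
side case [(0.77, [280, 232], 6106), (0.55, [375, 435], 422)]
side granite [(0.66, [320, 338], 13289)]
0.9 [0.23512936 0.63272955 0.23130656] [1.76952674e-01 9.84219361e-01 1.97828685e-05 5.99867566e-06] 0.0187
```

View pics/scene1.png

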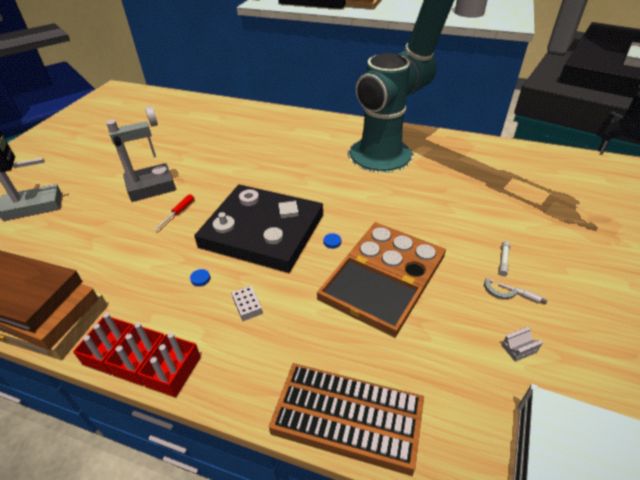

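View pics/side1.png

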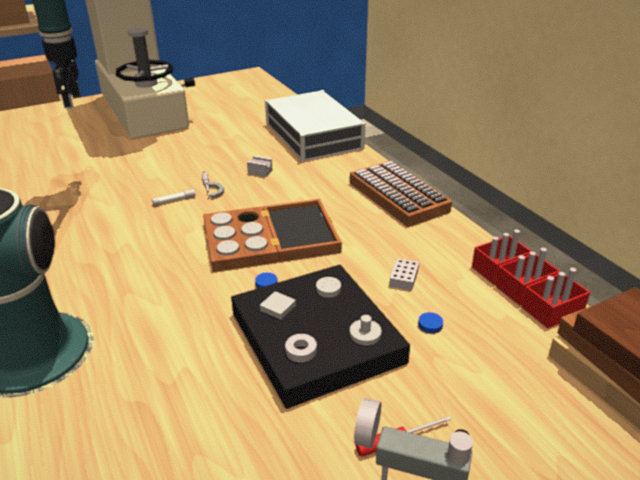

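The scene view shows the empty nest at (414,269) and the plain disc on the granite at (273,235), plus blue look-alikes at (332,240) and (199,277). The side view has the nest at about (248,217) and the disc at (328,287).

```bash
cat > h.py <<'E'
from cell import arm
import numpy as np, cv2
def P(m):
    R=cv2.Rodrigues(np.array(m["rvec"],float))[0]
    K=np.array([[m["fx"],0,m["cx"]],[0,m["fy"],m["cy"]],[0,0,1.]])
    return K@np.c_[R,np.array(m["tvec"],float).ravel()]
def tri(Pa,a,Pb,b):
    X=cv2.triangulatePoints(Pa,Pb,np.array(a,float).reshape(2,1),np.array(b,float).reshape(2,1)).ravel();return X[:3]/X[3]
def plane(P,uv,z):
    H=np.c_[P[:,:2],P[:,2]*z+P[:,3]];x=np.linalg.solve(H,[*uv,1]);return x[:2]/x[2]
E
python3 - <<'E'
from h import *
np.set_printoptions(precision=4,suppress=True)
A=P(arm.camera_model("scene"));B=P(arm.camera_model("side"))
for n,a,b,z in(("nest",(413,270),(248,217),.03),("disc",(272.5,235),(328,287),.065),("sq",(290,207),(279,305),.065),("ring",(248,198),(302,345),.068),("anvil",(224,222),(366,327),.07),
 ("b_near_nest",(426,251),(222,219),.037)):
    print(n,tri(A,a,B,b),plane(A,a,z),plane(B,b,z))
print(arm.state()["joint_positions"])
E
```

```text
nest [0.5424 0.2128 0.0263] [0.5486 0.2117] [0.54   0.2088]
disc [ 0.5651 -0.1611  0.0573] [ 0.5726 -0.157 ] [ 0.5605 -0.1697]
sq [ 0.4517 -0.1633  0.0588] [ 0.4503 -0.1569] [ 0.4505 -0.1743]
ring [ 0.4429 -0.2907  0.0606] [ 0.4526 -0.286 ] [ 0.4392 -0.2972]
anvil [ 0.5659 -0.3054  0.0638] [ 0.5703 -0.3001] [ 0.5626 -0.312 ]
b_near_nest [0.4783 0.2297 0.0324] [0.4785 0.2317] [0.4766 0.2197]
[ 1.1781  0.2639  1.604  -0.      1.2737 -0.0369]
```

```bash
python3 -m handwheel '[[-0.08,-0.05,0,0,0,0,0],[-0.2,-0.13,0,0,0,0,0],[-0.34,-0.22,0,0,0,0,0],[-0.48,-0.32,0,0,0,0,0],[-0.61,-0.41,0,0,0,0,0],[-0.73,-0.49,0,0,0,0,0],[-0.82,-0.55,0,0,0,0,0],[-0.87,-0.575,0,0,0,0,0]]'; python3 -m handwheel '[[-0.08,-0.05,0,0,0,0,0],[-0.2,-0.13,0,0,0,0,0],[-0.34,-0.22,0,0,0,0,0],[-0.48,-0.32,0,0,0,0,0],[-0.61,-0.41,0,0,0,0,0],[-0.73,-0.49,0,0,0,0,0],[-0.82,-0.55,0,0,0,0,0],[-0.87,-0.575,0,0,0,0,0]]'
python3 - <<'E'
from h import *
s=arm.state();M=P(arm.camera_model("wrist"));cv2.imwrite("pics/w1.png",arm.capture("wrist"))
np.savetxt("w1.txt",M);print(s["clock"],s["tool_pos"],s["tcp_rot"],s["finger_gap"],s["qvel"].round(3) if hasattr(s["qvel"],"round") else s["qvel"])
for t in("empty_nest_mouth","block1_top"):
    for d in arm.cut_out("wrist",t): print(t,d["confidence"],d["centre"],d["region"].sum(),plane(M,d["centre"],.03),plane(M,d["centre"],.037))
E
```

```text
clock: 1.57
tool_pos: [0.3905, 0.4194, 0.2315]
tcp_rot: [0.178, 0.984, -0.0, 0.0]
wrist_force: [0.2, -0.2, 0.3]
finger_gap: 0.0003
gripper_force: 0.0
clock: 2.23
tool_pos: [0.5445, 0.2093, 0.2314]
tcp_rot: [0.178, 0.984, -0.0, 0.0]
wrist_force: [-0.2, 0.6, -1.0]
finger_gap: 0.0
gripper_force: 0.0
2.2333 [0.54446767 0.20931459 0.23141172] [ 1.78143545e-01  9.84004402e-01 -1.74094823e-04  4.28957734e-04] 1.5579570004827912e-05 [-0.227  0.113 -0.121  0.033  0.016 -0.229]
empty_nest_mouth 0.67 [324.7, 197.9] 2430 [0.53832322 0.21277859] [0.53699115 0.2132581 ]
block1_top 0.75 [254.0, 208.0] 2792 [0.52527668 0.15303307] [0.52421032 0.15472933]
block1_top 0.29 [317.1, 119.9] 3282 [0.4766735 0.2293372] [0.47659697 0.22947948]
```

View pics/w1.png

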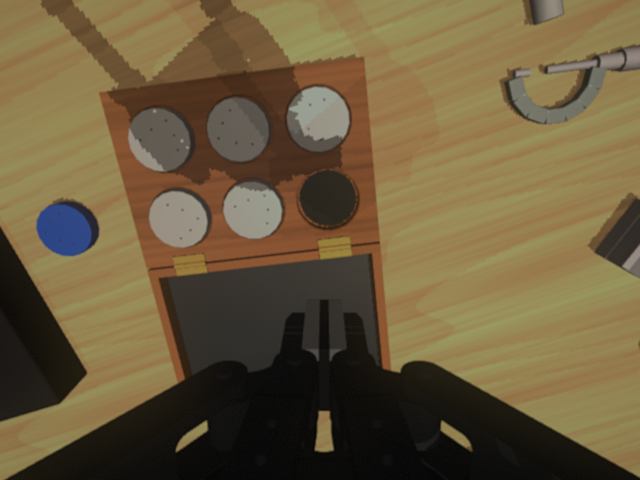

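The wrist view shows the dark empty nest at (328,198), the five blocks and the blue look-alike at (67,228). The nest is at about (0.540, 0.2145), so I'm going straight down and staying there.

```bash
python3 -m handwheel '[[0.024,0.012,0.05,0,0,0,0],[0.024,0.012,0.15,0,0,0,0],[0.024,0.012,0.28,0,0,0,0],[0.024,0.012,0.42,0,0,0,0],[0.024,0.012,0.54,0,0,0,0],[0.024,0.012,0.64,0,0,0,0],[0.024,0.012,0.7,0,0,0,0],[0.024,0.012,0.72,0,0,0,0]]'
python3 -m handwheel '[[0,0,0,0,0,0,0],[0,0,0,0,0,0,0],[0,0,0,0,0,0,0],[0,0,0,0,0,0,0],[0,0,0,0,0,0,0],[0,0,0,0,0,0,0],[0,0,0,0,0,0,0],[0,0,0,0,0,0,0]]'
python3 - <<'E'
from h import *
s=arm.state();M=P(arm.camera_model("wrist"));cv2.imwrite("pics/w2.png",arm.capture("wrist"));np.savetxt("w2.txt",M)
A=np.loadtxt("w1.txt")
print(s["tool_pos"])
for d in arm.cut_out("wrist","empty_nest_mouth"): print(d["confidence"],d["centre"],d["region"].sum(),plane(M,d["centre"],.03),tri(A,(328,198),M,d["centre"]))
E
```

```text
clock: 3.05
tool_pos: [0.5334, 0.2175, 0.0467]
tcp_rot: [0.176, 0.984, -0.002, -0.003]
wrist_force: [-0.9, -0.2, -0.2]
finger_gap: 0.0
gripper_force: 0.0
clock: 3.72
tool_pos: [0.5384, 0.2165, 0.0517]
tcp_rot: [0.177, 0.984, 0.0, 0.0]
wrist_force: [-0.2, -0.4, -0.2]
finger_gap: -0.0002
gripper_force: 0.0
[0.53840055 0.21653413 0.05167532]
0.67 [318.0, 281.0] 5938 [0.53114075 0.21683523] [ 0.54578643  0.2121103  -0.0059189 ]
```

View pics/w2.png

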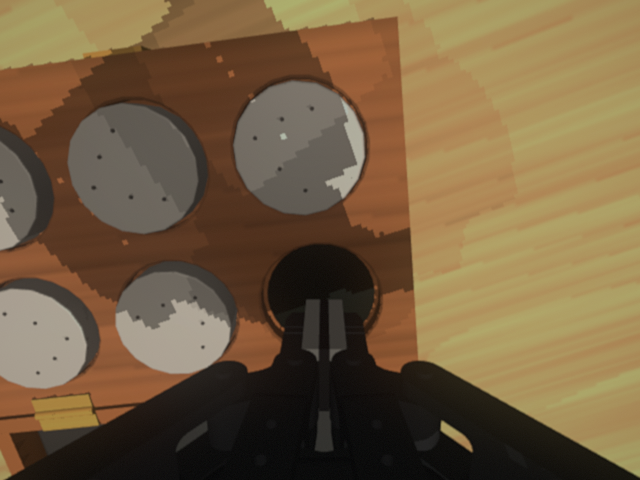

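The nest rim centre is at about (322,302), right under the tips and within about 3 mm. I'll dwell, rise and move over the disc.

```bash
for i in 1; do :; done
python3 -m handwheel '[[0,0,0,0,0,0,0],[0,0,0,0,0,0,0],[0,0,0,0,0,0,0],[0,0,0,0,0,0,0],[0,0,0,0,0,0,0],[0,0,0,0,0,0,0],[0,0,0,0,0,0,0],[0,0,0,0,0,0,0]]' | head -2
python3 -m handwheel '[[0,0,0,0,0,0,0],[0,0,0,0,0,0,0],[0,0,0,0,0,0,0],[0,0,0,0,0,0,0],[0,0,0,0,0,0,0],[0,0,0,0,0,0,0],[0,0,0,0,0,0,0],[0,0,0,0,0,0,0]]' | head -2
python3 -m handwheel '[[0,0,0,0,0,0,0],[0,0,0,0,0,0,0],[0,0,0,0,0,0,0],[0,0,0,0,0,0,0],[0,0,0,0,0,0,0],[0,0,0,0,0,0,0],[0,0,0,0,0,0,0],[0,0,0,0,0,0,0]]' | head -2
python3 -m handwheel '[[0,0,-0.05,0,0,0,0],[0,0,-0.15,0,0,0,0],[0,0,-0.28,0,0,0,0],[0,0,-0.42,0,0,0,0],[0,0,-0.56,0,0,0,0],[0,0,-0.68,0,0,0,0],[0,0,-0.76,0,0,0,0],[0,0,-0.8,0,0,0,0]]' | head -2
python3 -m handwheel '[[-0.03,-0.06,0,0,0,0,0],[-0.07,-0.15,0,0,0,0,0],[-0.12,-0.26,0,0,0,0,0],[-0.17,-0.38,0,0,0,0,0],[-0.22,-0.49,0,0,0,0,0],[-0.265,-0.58,0,0,0,0,0],[-0.3,-0.66,0,0,0,0,0],[-0.315,-0.694,0,0,0,0,0]]' | head -2
python3 -m handwheel '[[-0.03,-0.06,0,0,0,0,0],[-0.07,-0.15,0,0,0,0,0],[-0.12,-0.26,0,0,0,0,0],[-0.17,-0.38,0,0,0,0,0],[-0.22,-0.49,0,0,0,0,0],[-0.265,-0.58,0,0,0,0,0],[-0.315,-0.694,0,0,0,0,0],[-0.315,-0.694,0,0,0,0,0]]' | head -2
python3 - <<'E'
from h import *
s=arm.state();M=P(arm.camera_model("wrist"));cv2.imwrite("pics/w3.png",arm.capture("wrist"));np.savetxt("w3.txt",M)
print(s["clock"],s["tool_pos"],s["tcp_rot"])
for d in arm.cut_out("wrist","missing_top"): print(d["confidence"],d["centre"],d["region"].sum(),plane(M,d["centre"],.065))
E
```

```text
clock: 4.48
tool_pos: [0.5381, 0.2166, 0.0513]
clock: 5.15
tool_pos: [0.5381, 0.2166, 0.0513]
clock: 5.82
tool_pos: [0.5381, 0.2166, 0.0513]
clock: 6.48
tool_pos: [0.54, 0.2173, 0.2569]
clock: 7.15
tool_pos: [0.551, 0.024, 0.2507]
clock: 7.82
tool_pos: [0.5649, -0.1676, 0.2508]
7.8167 [ 0.56489305 -0.16760276  0.2508063 ] [ 1.78522798e-01  9.83935118e-01 -1.13358014e-03 -9.30883335e-05]
0.91 [258.7, 357.4] 614 [ 0.67354264 -0.27252925]
0.56 [334.2, 205.2] 2911 [ 0.56385274 -0.15822205]
```

View pics/w3.png

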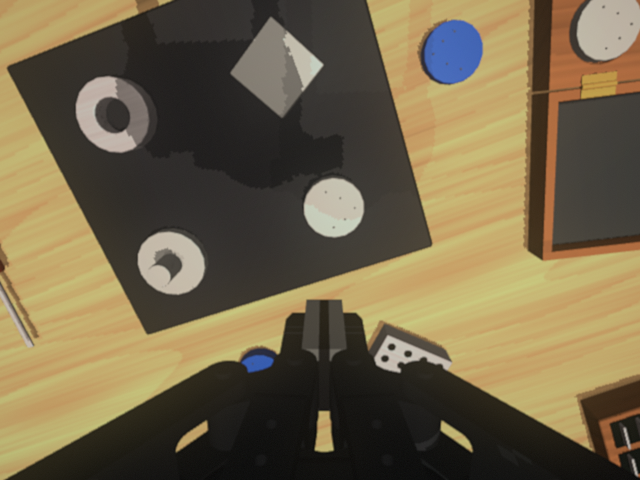

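The wrist view shows the plain disc at (334,207), i.e. about (0.5645, -0.159), with the ring, square, anvil and blue discs all apart from it. Going down on it.

```bash
python3 -m handwheel '[[0.008,0.014,0.05,0,0,0,0],[0.008,0.014,0.15,0,0,0,0],[0.008,0.014,0.28,0,0,0,0],[0.008,0.014,0.4,0,0,0,0],[0.008,0.014,0.51,0,0,0,0],[0.008,0.014,0.59,0,0,0,0],[0.008,0.014,0.64,0,0,0,0],[0.008,0.014,0.66,0,0,0,0]]' | head -2
python3 -m handwheel '[[0,0,0,0,0,0,0],[0,0,0,0,0,0,0],[0,0,0,0,0,0,0],[0,0,0,0,0,0,0],[0,0,0,0,0,0,0],[0,0,0,0,0,0,0],[0,0,0,0,0,0,0],[0,0,0,0,0,0,0]]' | head -2
python3 - <<'E'
from h import *
s=arm.state();M=P(arm.camera_model("wrist"));cv2.imwrite("pics/w4.png",arm.capture("wrist"))
print(s["clock"],s["tool_pos"])
p=M@[*s["tool_pos"],1];print(p[:2]/p[2]);p=M@[.5645,-.159,.065,1];print(p[:2]/p[2])
for d in arm.cut_out("wrist","missing_top"): print(d["confidence"],d["centre"],d["region"].sum(),plane(M,d["centre"],.065),tri(np.loadtxt("w3.txt"),(334,207),M,d["centre"]))
E
```

```text
clock: 8.58
tool_pos: [0.562, -0.1572, 0.0829]
clock: 9.25
tool_pos: [0.5644, -0.1597, 0.0866]
9.25 [ 0.564416   -0.15969072  0.0866134 ]
[323.29555994 319.5722222 ]
[324.8713445  295.41102516]
0.86 [326.0, 279.9] 7029 [ 0.55780771 -0.15599344] [ 0.5738626  -0.16141327  0.02480974]
0.75 [533.6, 29.0] 6639 [ 0.49242251 -0.05205419] [ 0.5052626  -0.15170498  0.28059643]
```

View pics/w4.png

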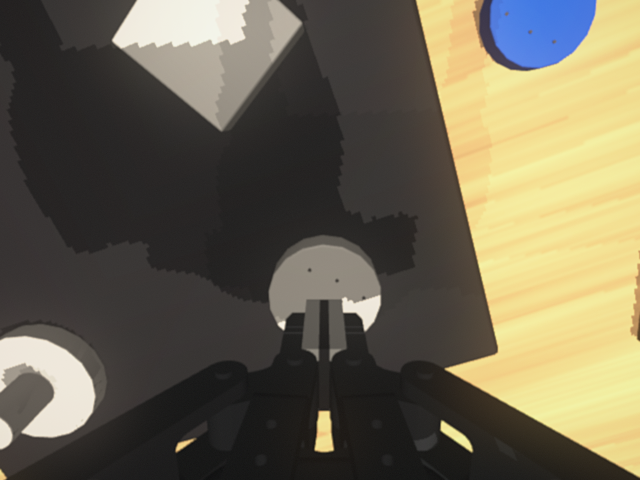

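The disc's top face is centred at about (325,298), against (325,295) predicted. The tips are over its middle, about 2 cm up, so I'll dwell and hand in.

```bash
python3 -m handwheel '[[0,0,0,0,0,0,0],[0,0,0,0,0,0,0],[0,0,0,0,0,0,0],[0,0,0,0,0,0,0],[0,0,0,0,0,0,0],[0,0,0,0,0,0,0],[0,0,0,0,0,0,0],[0,0,0,0,0,0,0]]' | head -2
python3 -m handwheel '[[0,0,0,0,0,0,0],[0,0,0,0,0,0,0],[0,0,0,0,0,0,0],[0,0,0,0,0,0,0],[0,0,0,0,0,0,0],[0,0,0,0,0,0,0],[0,0,0,0,0,0,0],[0,0,0,0,0,0,0]]' | head -2
python3 -m handwheel '[[0,0,0,0,0,0,0],[0,0,0,0,0,0,0],[0,0,0,0,0,0,0],[0,0,0,0,0,0,0],[0,0,0,0,0,0,0],[0,0,0,0,0,0,0],[0,0,0,0,0,0,0],[0,0,0,0,0,0,0]]' | head -2
python3 -c "
from cell import arm
print(arm.close_job())"
```

```text
clock: 10.02
tool_pos: [0.5642, -0.1595, 0.0863]
clock: 10.68
tool_pos: [0.5643, -0.1596, 0.0863]
clock: 11.35
tool_pos: [0.5643, -0.1595, 0.0863]
the job is handed in; nothing more can be done
None
```

The arm pointed at the empty nest, then at the missing disc, for over two seconds each about 2 cm above. It showed no sign of touching anything, and I handed the job in at about 11.4 s with the fingertips still over the disc; no verdict was shown.

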